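Index the dowel turntable to its next hole

TASK

Press the spring plunger of the indexing turntable in with a fingertip and, keeping it pressed, swing the table counter-clockwise (seen from above) to the very next hole without running well past it, then let the plunger spring back up fully into that hole and take the hand away. Leave the three dowels standing in their block and do not disturb the mug, the glue bottle or the wood offcut.

Things in the scene. Friction and masses are not known exactly. Their poses are not given: they have to be found in the camera images.
- index_base: Fixed round base, 260 mm across; the top of its aluminium index plate is 30 mm above the bench. The plate has a narrow dark ring slot of 200 mm diameter with 8 round dark holes (16 mm wide) on it, 45 degrees apart. Origin: centre of the underside, on the vertical turning axis (z). Its x axis points to the hole in which the plunger sits at the start.
- turntable (a joint): Angle of the turntable, rad: 0 at the start, grows counter-clockwise from above, 0.785 at the next hole. Steel disc 160 mm across, top 44 mm above the bench; in its middle a wooden block 70 x 70 mm, top at 74 mm; a tongue 44 mm wide reaching 122 mm from the axis carries the plunger. Locked (0.02 rad play) while the plunger is up in a hole; else light friction (0.06 N m), stays where left.
- plunger (a joint): How far the spring plunger is pressed straight down, m: 0 fully up, 0.013 at its stop. Takes about 3 N to start and 8 N at the stop. Pressed 0.009 or more it frees the table. Let go between two holes, the plate holds it down at about 0.008; let go within about 4 mm of a hole's centre it springs up to 0 and locks the table.
- plunger_top (a point): Centre of the flat top of the plunger's black mushroom cap: 40 mm in diameter, 8 mm thick, top 66 mm above the bench when up, 100 mm from the turning axis. Goes down with the plunger and round with the table. A fingertip pressed on it drags the table round by friction; the cap may lag a few mm behind the fingertip, so check where it is before letting go.
- next_hole (a point): Centre of the mouth of the next hole counter-clockwise, in the top of the fixed index plate (30 mm above the bench, 100 mm from the turning axis): the plunger must end straight above this point.
- dowel0: Loose wooden dowel, 12 mm diameter, 55 mm long, standing in a 20 mm deep hole of the wooden block on the turntable, about 20 to 25 mm from the axis; its top is 109 mm above the bench. Origin: centre of its lower end. Rides round with the table.
- dowel1: Loose wooden dowel, 12 mm diameter, 55 mm long, standing in a 20 mm deep hole of the wooden block on the turntable, about 20 to 25 mm from the axis; its top is 109 mm above the bench. Origin: centre of its lower end. Rides round with the table.
- dowel2: Loose wooden dowel, 12 mm diameter, 55 mm long, standing in a 20 mm deep hole of the wooden block on the turntable, about 20 to 25 mm from the axis; its top is 109 mm above the bench. Origin: centre of its lower end. Rides round with the table.
- mug: Loose white mug, 80 mm wide, 90 mm tall, handle to its y. Origin: centre of the underside. Bystander.
- glue: Loose glue bottle, 56 mm diameter, 130 mm tall. Origin: centre of the underside. Bystander.
- offcut: Loose wooden offcut, 90 x 45 x 22 mm, lying flat on the bench. Origin: centre of the underside. Bystander.

How it is judged:
By the outcome, as a careful person would: the job done as asked, in the order asked, and still so for the second after the job is handed in, with the robot touching nothing.
It also fails if it takes over 42 s, if anything falls off the work surface, if the arm or the gripper's body presses on something with over 40 N, if the wrist force passes 120 N, or if a joint passes its speed limit or range.

ROBOT

A 6-joint arm with a two-finger parallel gripper is mounted at the origin on the work surface. World frame = base frame: x ahead of the robot, y to its left, z up, the work surface at z = 0. Lengths are in mm, angles in rad, forces in N, time in s.
With the tool pointing down it reaches from about 300 to 775 mm from the base axis. Payload 14.6 kg.
Tool frame: the origin (TCP) lies on the centre line of the jaws, within the pads' length; the fingertips stand manip.tcp_to_tips ahead of it and the grasp point (between the pads) lies 5 mm behind it (manip.tcp_to_tips is the distance from the TCP to the fingertips, in mm); z points along the fingers, y is the direction in which the jaws open and shut (so a half turn about z gives the same grasp; the last joint's range is limited). The gripper opens to 94 mm and grips with 3 to 60 N. Pads are 16 mm wide; open, the fingers measure 119 mm over their backs; the gripper's body (75 mm by 177 mm) begins 78 mm behind the grasp point.
Start: joints at [1.208, 0.3, 1.521, -0, 1.321, -0.067], TCP at [160.325, 526.104, 219.446] pointing down, gripper open.
Joint ranges: [-3.03, 3.03], [-0.79, 2.21], [0.23, 2.52], [-1.04, 4.18], [0, 3.07], [-2.55, 2.55]. Speed limits (rad/s): [2.22, 2.22, 2.57, 3.14, 3.14, 3.14].

INTERFACE

Orientations are given as [roll, pitch, yaw] about the fixed x, y, z axes, in that order (R = Rz(yaw) Ry(pitch) Rx(roll)).
In Python, from cell import manip, optics, workorder gives the robot as it stands. The module is installed in compiled form; this text tells all that it offers.
- The arm moves only by the tool jog_arm, never from a script. Its argument "deltas" is text: rows parted by semicolons, each of 5 numbers parted by spaces: the shift along the tool's x, y, z in mm, then the turn about the tool's z in rad, then the finger opening in mm, from 0 to 94. In form: tx ty tz twist grip; .... A call has exactly 10 rows; each row is the pose to reach, as a shift and turn from the pose commanded when the call began, along the tool's axes at that moment; what a row does not reach only later rows make up. A row lasts 1/8 s, in which the tool goes at most 62.5 mm and 10.7 degrees, less where a joint would pass 70% of its speed; a pose out of reach is approached as far as the arm can. A call with a gripper value outside its range is refused whole. The fingers move at their own pace and stop on an object; "squeeze" is the grip in N (left out, the last holds). Time passes only in rows, so rows that repeat a pose let the fingers close, or fill a call up. It gives the time, the measured TCP pose, the force and the opening at its end, in the units of the state.
- manip.read_state(): the state, without advancing time (a new reading comes with each control period).
- optics.camera(name): name is "scene" or "top" or "wrist"; returns (picture, depth): 400x640x3 uint8, red, green, blue; 400x640 float32, mm along the optical axis (not along the pixel's ray), 0 where there is no reading.
- optics.get_calibration(name): a dict with "intrinsics" (3x3 intrinsics, pixels), "R" (3x3) and "t" (3): a world point X has camera coordinates R X + t; the wrist camera has in their place "hand_eye" (4x4, takes a point from camera to tool coordinates, whose origin is the TCP and whose axes are the flange's). Camera axes: x right, y down, z forward; pixel columns grow to the right and rows downward; lengths in mm; the calibration is good to about 2 mm. A picture is of the moment at which its call begins: read the wrist's pose just before it. get_calibration takes no time and is no camera call.
- workorder.sign_off(): hands the job in, once; it reports no verdict.
The state is a dict: "clock": time; "joints": joint angles; "qd": joint speeds; "effort": joint torques, N m; "eef_pos": TCP position; "eef_rot": TCP orientation; "wrist_force": force on the tool from outside, world axes, zero at the start; "moment": the same for the moment, N m; "finger_gap": finger opening in mm.
Only numpy, scipy, OpenCV 4.12 (cv2) and the standard library are available. Lean on these libraries where they do the work, as an engineer would, in place of code of your own. Each camera call takes 0.05 s, during which the arm holds its last target.

## Working session

There is one attempt and no reset: what is moved stays moved. The work goes in short steps, Python scripts to look and compute and a tool call to move; the robot and the scene stay as the last step left them, time stands still between calls to the robot, and variables do not carry over. Pictures are saved under pics/ and viewed, and the job is handed in when it is done.

Besides the shell and the picture viewer there is one more tool, called after "Emit:" as name(argument=value, ...), one argument or row to a line, values as JSON. jog_arm: Moves the arm, as the interface text tells. Its arguments: {"type":"object","properties":{"deltas":{"type":"string"},"squeeze":{"type":"number"}},"required":["deltas"]}

```bash
mkdir -p pics; python3 - <<'E'
from cell import manip, optics, workorder
import cv2
s=manip.read_state(); print(s, manip.tcp_to_tips)
for n in ["scene","top","wrist"]:
    p,d=optics.camera(n); cv2.imwrite(f"pics/{n}0.png",p[:,:,::-1])
    c=optics.get_calibration(n); print(n,c)
E
```

```text
{'clock': 0.0, 'joints': array([ 1.20835042e+00,  3.00450282e-01,  1.52158555e+00, -3.12174441e-06,
        1.32068475e+00, -6.66109801e-02]), 'qd': array([ 0.00013496,  0.00049532, -0.00110006,  0.00054527,  0.00114263,
        0.0008146 ]), 'effort': array([ 5.19405803e-04, -5.31814992e+01, -3.52747321e+01,  7.08957645e-02,
        2.44008604e-02, -9.30212195e-05]), 'eef_pos': array([160.26853956, 525.87515151, 218.89584565]), 'eef_rot': array([-3.14046703e+00, -7.20597678e-05,  2.84575846e+00]), 'wrist_force': array([ 0.23357567, -0.41513066, -0.71444043]), 'moment': array([ 0.00093945, -0.01103632, -0.00041524]), 'finger_gap': 93.66077088583023} 14.0
scene {'intrinsics': array([[496.92077839,   0.        , 323.35031098],
       [  0.        , 496.92077839, 197.82982188],
       [  0.        ,   0.        ,   1.        ]]), 'R': array([[-0.52424238,  0.85148024, -0.01230146],
       [ 0.52029937,  0.30883719, -0.79618349],
       [-0.67413537, -0.42379357, -0.60493018]]), 't': array([ 286.95912181, -215.8484154 , 1577.82876341])}
top {'intrinsics': array([[363.93299493,   0.      
[... 159 characters left out ...]
4,  0.00391058],
       [-0.9849753 , -0.02878426, -0.17027955],
       [ 0.17032147,  0.00100713, -0.98538804]]), 't': array([-37.95506178, 530.4042282 , 886.14487318])}
wrist {'intrinsics': array([[334.49623003,   0.        , 317.91424748],
       [  0.        , 334.49623003, 202.12032082],
       [  0.        ,   0.        ,   1.        ]]), 'hand_eye': array([[-9.25920912e-05, -9.62501360e-01, -2.71276839e-01,
         7.97874735e+01],
       [ 9.99999919e-01, -1.95619400e-04,  3.52746131e-04,
        -7.05361290e-01],
       [-3.92585644e-04, -2.71276784e-01,  9.62501300e-01,
        -1.63677667e+02],
       [ 0.00000000e+00,  0.00000000e+00,  0.00000000e+00,
         1.00000000e+00]])}
```

View pics/scene0.png

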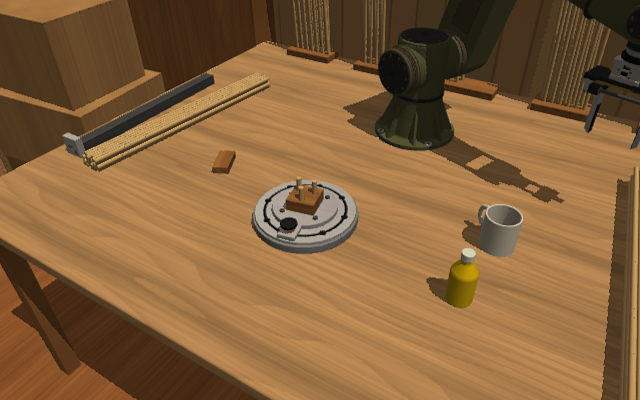

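View pics/top0.png

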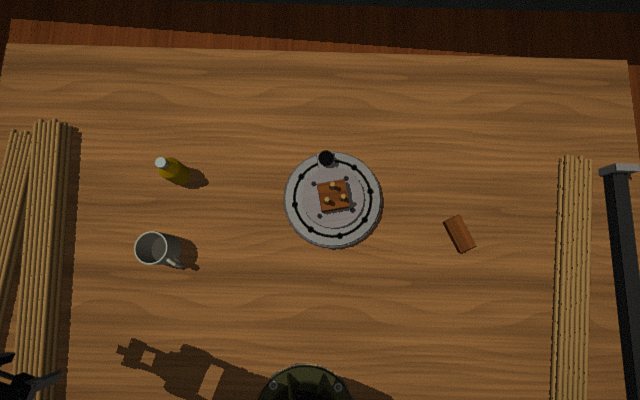

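View pics/wrist0.png

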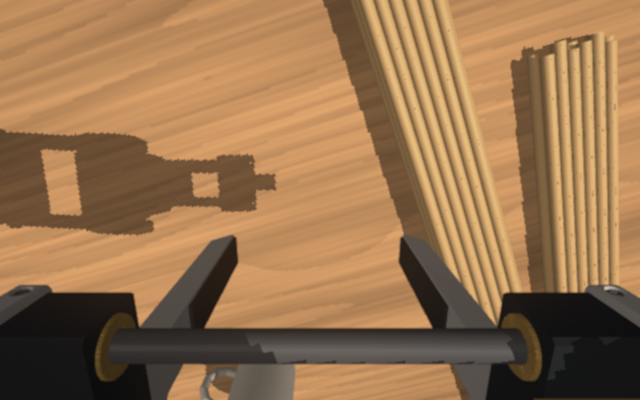

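The top view shows the turntable centred near (333,199), the black cap at (326,158), the mug near (155,250), the glue bottle near (172,172) and the offcut near (460,233). Next I'll measure these.

```bash
cat > h.py <<'E'
import numpy as np, cv2
from cell import manip, optics
from scipy.spatial.transform import Rotation as Ro
def cam(name):
    s=manip.read_state(); p,d=optics.camera(name); c=optics.get_calibration(name); K=c["intrinsics"]
    if name=="wrist":
        T=np.eye(4); T[:3,:3]=Ro.from_euler("xyz",s["eef_rot"]).as_matrix(); T[:3,3]=s["eef_pos"]
        M=T@c["hand_eye"]; R=M[:3,:3].T; t=-R@M[:3,3]
    else: R,t=c["R"],c["t"]
    return p,d,K,R,t
def ray(uv,z,K,R,t):
    uv=np.atleast_2d(uv).astype(float)
    r=np.c_[(uv[:,0]-K[0,2])/K[0,0],(uv[:,1]-K[1,2])/K[1,1],np.ones(len(uv))]@R
    o=-R.T@t; return o+r*((z-o[2])/r[:,2])[:,None]
def proj(X,K,R,t):
    c=np.atleast_2d(X)@R.T+t; q=c@K.T; return q[:,:2]/q[:,2:]
def blobs(m,amin=8):
    n,l,st,ce=cv2.connectedComponentsWithStats(m.astype(np.uint8),connectivity=4)
    return [(ce[i],st[i]) for i in range(1,n) if st[i,4]>=amin]
E
python3 - <<'E'
from h import *
p,d,K,R,t=cam("top")
c=p[140:262,270:400]
cv2.imwrite("pics/topz.png",cv2.resize(c[:,:,::-1],None,fx=4.5,fy=4.5,interpolation=cv2.INTER_NEAREST))
g=p.max(2)
sub=np.zeros_like(g); sub[140:262,270:400]=1
m=(g<60)&(sub>0)
for ce,st in blobs(m): print(ce.round(1),st, ray(ce,30,K,R,t)[0].round(1), ray(ce,66,K,R,t)[0].round(1))
# plate outline: low saturation
hsv=cv2.cvtColor(p,cv2.COLOR_RGB2HSV)
m=((hsv[...,1]<60)&(g>90)&(sub>0)).astype(np.uint8)
m=cv2.morphologyEx(m,cv2.MORPH_CLOSE,np.ones((5,5)))
cs,_=cv2.findContours(m,cv2.RETR_EXTERNAL,cv2.CHAIN_APPROX_NONE); q=max(cs,key=cv2.contourArea)[:,0]
h=cv2.convexHull(q)[:,0]; P=ray(h,30,K,R,t)[:,:2].astype(np.float32)
print(cv2.fitEllipse(P), cv2.minEnclosingCircle(P))
E
```

```text
[331.  190.1] [292 151  81  88 851] [565.6 -52.1  30. ] [558.2 -51.   66. ]
[345.8 177.9] [344 176   5   5  16] [599.5 -90.2  30. ] [590.7 -87.6  66. ]
[313.5 183.5] [312 182   4   4  14] [582.   -5.7  30. ] [573.9  -6.4  66. ]
[343.6 203.8] [322 183  34  31 226] [530.3 -85.7  30. ] [524.2 -83.3  66. ]
[335.2 188.1] [329 186  12   6  39] [571.4 -62.9  30. ] [563.7 -61.4  66. ]
[368.4 223.6] [329 187  55  63 249] [ 480.3 -150.6   30. ] [ 476.2 -145.7   66. ]
[329.7 202.7] [324 200  11   6  37] [532.1 -49.5  30. ] [525.9 -48.5  66. ]
[319.4 215.6] [318 214   4   4  15] [497.5 -23.6  30. ] [492.7 -23.6  66. ]
((546.1871337890625, -54.971466064453125), (246.4068603515625, 250.92613220214844), 92.17472076416016) ((545.624267578125, -55.82375717163086), 126.58943176269531)
```

View pics/topz.png

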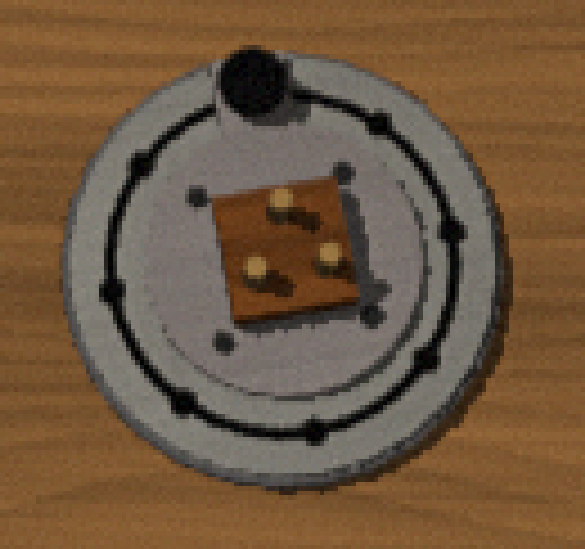

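The zoomed crop shows the cap at (254,82) and seven holes, at (378,124), (454,232), (427,358), (316,432), (183,403), (111,291) and (142,162). The hole at (142,162) is the next one counter-clockwise.

```bash
python3 - <<'E'
from h import *
from scipy.optimize import least_squares
p,d,K,R,t=cam("top")
Z=np.array([(142,162),(111,291),(183,403),(316,432),(427,358),(454,232),(378,124)])/4.5-.5+[270,140]
# refine by dark centroid
g=255.-p.max(2)
P=ray(Z,30,K,R,t)[:,:2]
f=lambda x:(x[:2]+100*np.c_[np.cos(x[2]+np.arange(1,8)*np.pi/4),np.sin(x[2]+np.arange(1,8)*np.pi/4)]-P).ravel()
r=least_squares(f,[546,-55,0.1]); print(r.x, f(r.x).round(1)); c,a=r.x[:2],r.x[2]
print("cap fit",c+100*np.array([np.cos(a),np.sin(a)]),"next",c+100*np.array([np.cos(a+np.pi/4),np.sin(a+np.pi/4)]))
print("cap seen",ray(np.array([(254,80)])/4.5-.5+[270,140],64,K,R,t))
s=manip.read_state();print(s["eef_rot"][2])
yaw=s["eef_rot"][2]; 
goal=c+100*np.array([np.cos(a),np.sin(a)])
dlt=goal-s["eef_pos"][:2]; print("tool dx,dy",dlt@[np.cos(yaw),np.sin(yaw)],dlt@[np.sin(yaw),-np.cos(yaw)])
E
```

```text
[ 5.46158885e+02 -5.61061436e+01  2.04979573e-01] [-1.6 -0.2  0.3 -1.   0.6 -0.3  0.7  0.7 -0.5  0.3  0.4  1.2  0.1 -0.7]
cap fit [644.06539907 -35.75142757] next [600.99628721  27.51717429]
cap seen [[644.0434216  -36.10530328  64.        ]]
2.8457657225291673
tool dx,dy -626.5311394914148 -396.32680707248005
```

Emit:
jog_arm(
  deltas="-63 -40 0 0.06 0; -126 -80 0 0.12 0; -189 -120 0 0.18 0; -252 -160 0 0.24 0; -315 -200 0 0.3 0; -378 -240 0 0.36 0; -441 -280 0 0.42 0; -504 -320 0 0.48 0; -567 -360 0 0.54 0; -626 -396 0 0.6 0",
  squeeze=20,
)

```text
clock: 1.5
eef_pos: [568.8, 50.3, 219.5]
eef_rot: [3.141, 0.0, 2.244]
wrist_force: [0.0, 1.0, 0.0]
finger_gap: 0.2
```

Emit:
jog_arm(
  deltas="-50 3 0 0 0; -100 5 0 0 0; -108 5 20 0 0; -110 5 50 0 0; -110 5 60 0 0; -110 5 60 0 0; -110 5 60 0 0; -110 5 60 0 0; -110 5 60 0 0; -110 5 60 0 0",
)

```text
clock: 2.75
eef_pos: [640.4, -30.6, 159.7]
eef_rot: [3.141, 0.0, 2.246]
wrist_force: [1.1, -1.0, -0.3]
finger_gap: 0.3
```

```bash
python3 - <<'E'
from h import *
s=manip.read_state(); print(s["clock"],s["eef_pos"],s["eef_rot"],s["wrist_force"],s["joints"])
for n in ["wrist","top"]:
    p,d,K,R,t=cam(n); q=p
    if n=="top": q=cv2.resize(p[130:270,260:410],None,fx=4,fy=4)
    if n=="wrist":
        a=.205; c=np.array([546.2,-56.1])
        for k in range(8): 
            u=proj([*(c+100*np.array([np.cos(a+k*np.pi/4),np.sin(a+k*np.pi/4)])),66 if k==0 else 30],K,R,t)[0]; q=q.copy(); print(k,u.round(0)); cv2.drawMarker(q,(int(u[0]),int(u[1])),(255,0,0),0,8)
    cv2.imwrite(f"pics/{n}1.png",q[:,:,::-1])
E
```

```text
2.75 [640.39369365 -30.61260922 159.66627041] [3.14137855e+00 1.96190160e-04 2.24581588e+00] [ 1.0653217  -1.02038473 -0.30648161] [-1.04889083e-01  5.52035533e-01  1.30620114e+00  1.15509008e-05
  1.28306580e+00 -7.79911932e-01]
0 [319. 218.]
1 [326. 119.]
2 [264.  45.]
3 [168.  37.]
4 [106. 102.]
5 [114. 190.]
6 [177. 250.]
7 [258. 255.]
```

View pics/wrist1.png

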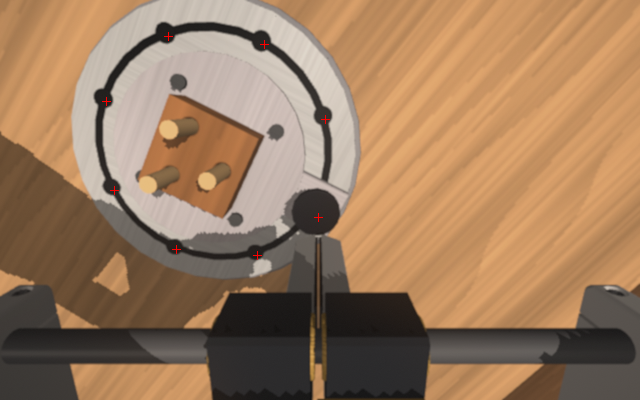

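View pics/top1.png

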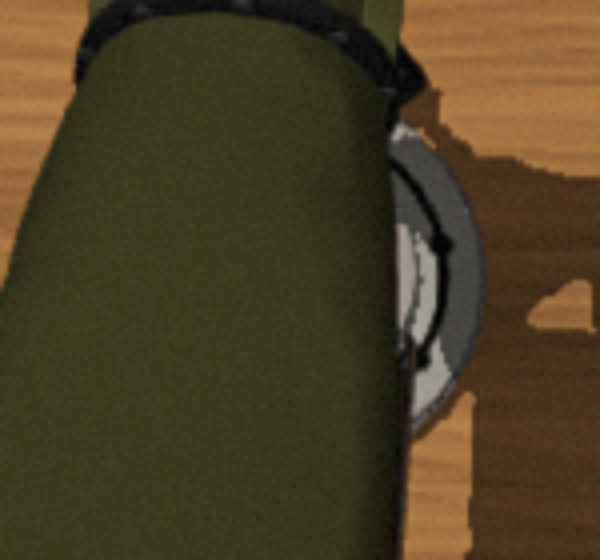

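The wrist view shows the cap at (316,212) and the next hole at (323,116), with the predicted crosses 2–5 px off. I'll refit the turntable from this view.

```bash
cat >> h.py <<'E'
from scipy.optimize import least_squares
def wfit(c0,a0,capz=66,caplo=None,tag="w",ks=range(8)):
    """refine hole dark centroids in the wrist view, fit centre/angle, find black cap"""
    p,d,K,R,t=cam("wrist"); g=p.max(2); hs=[];kk=[]
    for k in ks:
        X=[*(np.array(c0)+100*np.array([np.cos(a0+k*np.pi/4),np.sin(a0+k*np.pi/4)])),30]
        u=proj(X,K,R,t)[0]
        if not(12<u[0]<628 and 12<u[1]<388): continue
        x,y=np.round(u).astype(int); w=g[y-14:y+15,x-14:x+15]
        m=(w<60).astype(np.uint8); m=cv2.morphologyEx(m,cv2.MORPH_OPEN,cv2.getStructuringElement(2,(11,11)))
        b=[q for q in blobs(m,40) if q[1][4]<400]
        if not b: continue
        ce=min(b,key=lambda q:np.hypot(*(q[0]-14)))[0]; hs.append(ce+[x-14,y-14]); kk.append(k)
    P=ray(np.array(hs),30,K,R,t)[:,:2]; kk=np.array(kk)
    f=lambda x:(x[:2]+100*np.c_[np.cos(x[2]+kk*np.pi/4),np.sin(x[2]+kk*np.pi/4)]-P).ravel()
    r=least_squares(f,[*c0,a0],loss="soft_l1"); print("holes",kk,np.round(hs,1).tolist(),"fit",r.x.round(3),"res",f(r.x).round(1))
    cv2.imwrite(f"pics/{tag}.png",p[:,:,::-1])
    return r.x,(p,d,K,R,t)
E
python3 - <<'E'
from h import *
x,(p,d,K,R,t)=wfit([544,-54],.2,tag="w2",ks=range(1,8))
m=p.max(2)<60; m[245:]=0
for ce,st in blobs(cv2.morphologyEx(m.astype(np.uint8),cv2.MORPH_OPEN,cv2.getStructuringElement(2,(25,25))),100):
    print(ce,st,ray(ce,65,K,R,t))
print(x[:2]+100*np.array([np.cos(x[2]),np.sin(x[2])]))
E
```

```text
holes [1 2 3 4 5 6 7] [[322.7, 115.0], [260.5, 40.2], [165.0, 32.3], [103.1, 97.5], [111.1, 186.2], [174.1, 246.4], [254.8, 251.9]] fit [ 5.42203e+02 -5.48840e+01  2.05000e-01] res [ 0.1  0.1  0.2  0.3 -0.3  0.1 -0.2 -0.1  0.  -0.2 -0.1 -0.1  0.3  0. ]
[315.16780186 211.59814241] [ 293  190   46   44 1615] [[638.80207239 -33.6979378   65.        ]]
[640.10415661 -34.50141818]
```

Emit:
jog_arm(
  deltas="-4.5 -1.5 20 0 0; -4.5 -1.5 45 0 0; -4.5 -1.5 60 0 0; -4.5 -1.5 70 0 0; -4.5 -1.5 74 0 0; -4.5 -1.5 76 0 0; -4.5 -1.5 76 0 0; -4.5 -1.5 76 0 0; -4.5 -1.5 76 0 0; -4.5 -1.5 76 0 0",
)

```text
clock: 4.15
eef_pos: [642.0, -35.1, 83.6]
eef_rot: [3.141, 0.0, 2.246]
wrist_force: [-0.5, 0.7, 0.8]
finger_gap: 0.3
```

```bash
python3 - <<'E'
from h import *
s=manip.read_state(); print(s["clock"],s["eef_pos"],s["eef_rot"],s["wrist_force"])
p,d,K,R,t=cam("wrist"); cv2.imwrite("pics/w3.png",p[:,:,::-1])
p,d,K,R,t=cam("scene"); cv2.imwrite("pics/s3.png",cv2.resize(p[150:280,220:400],None,fx=4,fy=4)[:,:,::-1])
E
```

```text
4.15 [642.04617937 -35.09893377  83.57761182] [3.14145953e+00 1.76120842e-04 2.24577150e+00] [-0.48965245  0.67387155  0.79266949]
```

View pics/w3.png

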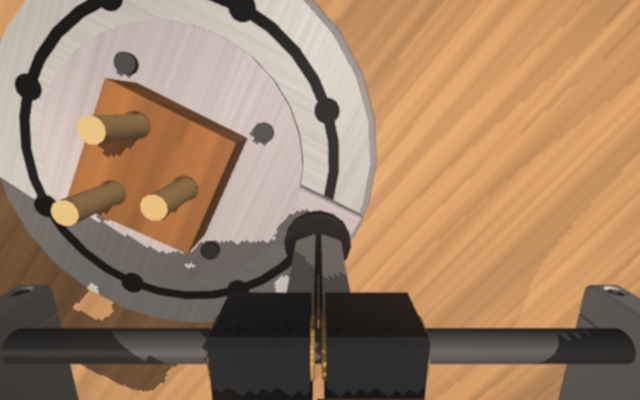

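View pics/s3.png

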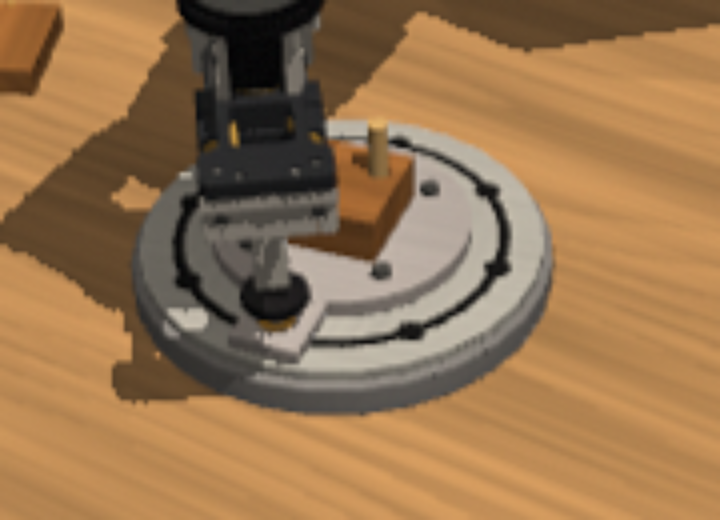

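The fingertip stands over the cap (about (318,235) in the wrist view). Next I'll press it down.

Emit:
jog_arm(
  deltas="0 0 2 0 0; 0 0 4 0 0; 0 0 6 0 0; 0 0 8 0 0; 0 0 10 0 0; 0 0 12 0 0; 0 0 14 0 0; 0 0 15 0 0; 0 0 15 0 0; 0 0 15 0 0",
)

```text
clock: 5.5
eef_pos: [642.1, -35.1, 68.7]
eef_rot: [3.141, 0.0, 2.246]
wrist_force: [-3.0, 0.2, 7.6]
finger_gap: 0.4
```

```bash
python3 - <<'E'
from h import *
y=2.246; ex=np.array([np.cos(y),np.sin(y)]); ey=np.array([np.sin(y),-np.cos(y)])
c=np.array([544.2,-55.5]); r=np.array([642.1,-35.1])-c
for th in [.03,.09,.17,.26,.36,.46,.55,.62,.67,.70]:
    M=np.array([[np.cos(th),-np.sin(th)],[np.sin(th),np.cos(th)]]); q=M@r-r
    print(f"{q@ex:.1f} {q@ey:.1f} 0.5 {-th:.2f} 0;",end=" ")
E
```

```text
2.7 1.3 0.5 -0.03 0; 8.2 3.7 0.5 -0.09 0; 15.7 6.4 0.5 -0.17 0; 24.4 8.6 0.5 -0.26 0; 34.3 10.2 0.5 -0.36 0; 44.3 10.8 0.5 -0.46 0; 53.3 10.5 0.5 -0.55 0; 60.2 9.7 0.5 -0.62 0; 65.2 8.8 0.5 -0.67 0; 68.1 8.2 0.5 -0.70 0;
```

Emit:
jog_arm(
  deltas="2.7 1.3 0.5 -0.03 0; 8.2 3.7 0.5 -0.09 0; 15.7 6.4 0.5 -0.17 0; 24.4 8.6 0.5 -0.26 0; 34.3 10.2 0.5 -0.36 0; 44.3 10.8 0.5 -0.46 0; 53.3 10.5 0.5 -0.55 0; 60.2 9.7 0.5 -0.62 0; 65.2 8.8 0.5 -0.67 0; 68.1 8.2 0.5 -0.70 0",
)

```text
clock: 6.75
eef_pos: [606.5, 23.5, 68.7]
eef_rot: [3.141, 0.002, 2.947]
wrist_force: [2.1, 0.7, 7.6]
finger_gap: 0.2
```

```bash
python3 - <<'E'
from h import *
s=manip.read_state(); print(s["clock"],s["eef_pos"],s["eef_rot"],s["wrist_force"],s["joints"][5])
x,(p,d,K,R,t)=wfit([542.2,-54.9],.205,tag="w4",ks=[2,3,4,5,6,7,8])
E
```

```text
6.75 [606.49857109  23.51092683  68.68349924] [3.14094086e+00 2.28997283e-03 2.94721462e+00] [2.09659119 0.70536586 7.61330626] -1.3982530476111348
holes [7] [[133.3, 296.6]] fit [ 5.41729e+02 -5.45910e+01  2.07000e-01] res [-0.  0.]
```

View pics/w4.png

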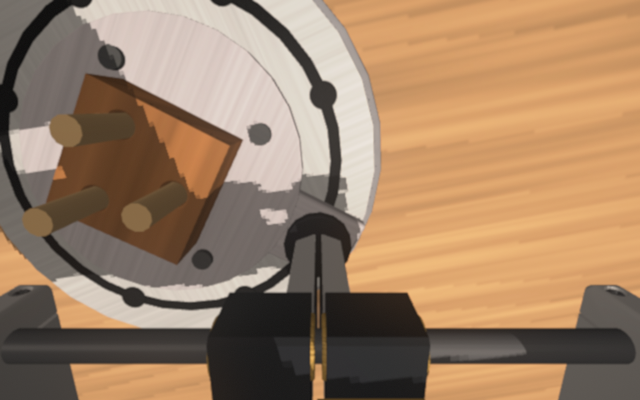

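The wrist view shows the cap still under the fingertip, near (318,240). The disc's marker holes are at (111,57), (260,133) and (202,259). I'll get the table angle from those.

```bash
cat > ang.py <<'E'
from h import *
def pose(eef,rot):
    c=optics.get_calibration("wrist");T=np.eye(4); T[:3,:3]=Ro.from_euler("xyz",rot).as_matrix(); T[:3,3]=eef
    M=T@c["hand_eye"]; R=M[:3,:3].T; return c["intrinsics"],R,-R@M[:3,3]
def refine(img,pts,thr,w):
    g=img.max(2); out=[]
    for x,y in pts:
        sub=(g[max(y-w,0):y+w+1,max(x-w,0):x+w+1]<thr).astype(np.uint8); k=int(w*.9)|1
        sub=cv2.morphologyEx(sub,cv2.MORPH_OPEN,cv2.getStructuringElement(2,(k,k)))
        b=blobs(sub,20); ce=min(b,key=lambda q:np.hypot(*(q[0]-w)))[0] if b else np.array([w,w]); out.append(ce+[max(x-w,0),max(y-w,0)])
    return np.array(out)
def disc(pts,cam): return ray(pts,44,*cam)[:,:2]
P0=None
E
python3 - <<'E'
from ang import *
i2=cv2.imread("pics/w2.png")[:,:,::-1]; c2=pose([640.394,-30.613,159.666],[3.14138,.0002,2.24582])
i4=cv2.imread("pics/w4.png")[:,:,::-1]; c4=pose([606.499,23.511,68.683],[3.14094,.00229,2.94721])
a=refine(i2,[(178,82),(277,131),(236,219)],105,11); b=refine(i4,[(111,57),(260,133),(202,259)],85,16); print(a,b)
A=disc(a,c2);B=disc(b,c4)
print(A,B)
for i,j in [(0,1),(0,2),(1,2)]:
    va,vb=A[j]-A[i],B[j]-B[i]; print(np.linalg.norm(va),np.linalg.norm(vb),np.arctan2(vb[1],vb[0])-np.arctan2(va[1],va[0]))
h=refine(i4,[(322,94),(133,296)],45,20); print(h,ray(h,30,*c4))
c=np.array([542.2,-54.9])
print("pred k2,k8..",[ (c+100*np.array([np.cos(.205+k*np.pi/4),np.sin(.205+k*np.pi/4)])).round(1) for k in range(8)])
for k in range(8): print(k,proj([*(c+100*np.array([np.cos(.205+k*np.pi/4),np.sin(.205+k*np.pi/4)])),30],*c4).round(0))
E
```

```text
[[178.34972678  81.91256831]
 [276.         131.5       ]
 [235.21259843 219.08661417]] [[107.          60.        ]
 [260.         133.        ]
 [202.01846154 258.94153846]]
[[492.02000519 -21.93888039]
 [574.97739827  -4.60472644]
 [592.17728172 -87.65795865]] [[483.28255658 -64.88601323]
 [535.04039137   4.42248286]
 [601.99851065 -48.72835485]]
84.7490528571734 86.50168259255265 0.7233738576640074
119.79347766449023 119.81046563630653 0.715964933701264
84.81553732662044 85.48918812981788 0.6956440848158246
[[322  94]
 [133 296]] [[ 521.06645045   42.18855599   30.        ]
 [ 625.00774222 -109.29576282   30.        ]]
pred k2,k8.. [array([640.1, -34.5]), array([597. ,  28.7]), array([521.8,  43. ]), array([ 4.586e+02, -1.000e-01]), array([444.3, -75.3]), array([ 487.4, -138.5]), array([ 562.6, -152.8]), array([ 625.8, -109.7])]
0 [[245. 296.]]
1 [[324. 221.]]
2 [[324.  95.]]
3 [[222. -11.]]
4 [[ 78. -10.]]
5 [[ 3. 97.]]
6 [[ 35. 223.]]
7 [[133. 297.]]
```

Emit:
jog_arm(
  deltas="1.5 0.7 0 -0.016 0; 3 1.4 0 -0.032 0; 4.5 2.1 0 -0.048 0; 6 2.8 0 -0.064 0; 7 3.2 0 -0.075 0; 7.3 3.4 0 -0.08 0; 7.3 3.4 0 -0.08 0; 7.3 3.4 0 -0.08 0; 7.3 3.4 0 -0.08 0; 7.3 3.4 0 -0.08 0",
)

```text
clock: 8.05
eef_pos: [600.1, 28.2, 68.6]
eef_rot: [3.141, 0.002, 3.026]
wrist_force: [1.2, 2.0, 7.0]
finger_gap: 0.7
```

```bash
python3 - <<'E'
from h import *
s=manip.read_state(); print(s["clock"],s["eef_pos"].tolist(),s["eef_rot"].tolist(),s["wrist_force"])
p,d,K,R,t=cam("wrist"); cv2.imwrite("pics/w5.png",p[:,:,::-1])
p,d,K,R,t=cam("scene"); cv2.imwrite("pics/s5.png",cv2.resize(p[150:280,220:400],None,fx=4,fy=4)[:,:,::-1])
E
```

```text
8.05 [600.1410879806431, 28.24478412416603, 68.64870384376538] [3.140908122383002, 0.002307295885072058, 3.0257978165623047] [1.20369205 2.01109814 6.99417481]
```

View pics/w5.png

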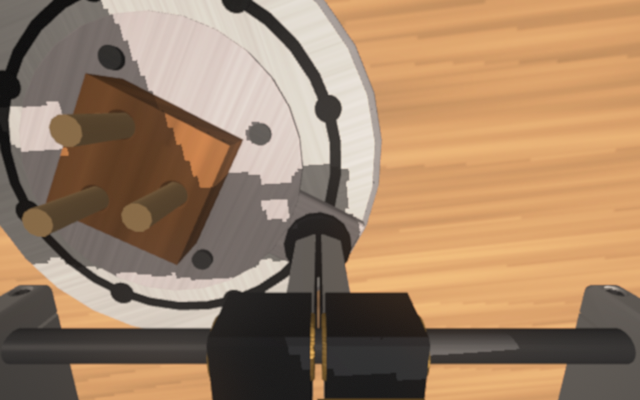

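View pics/s5.png

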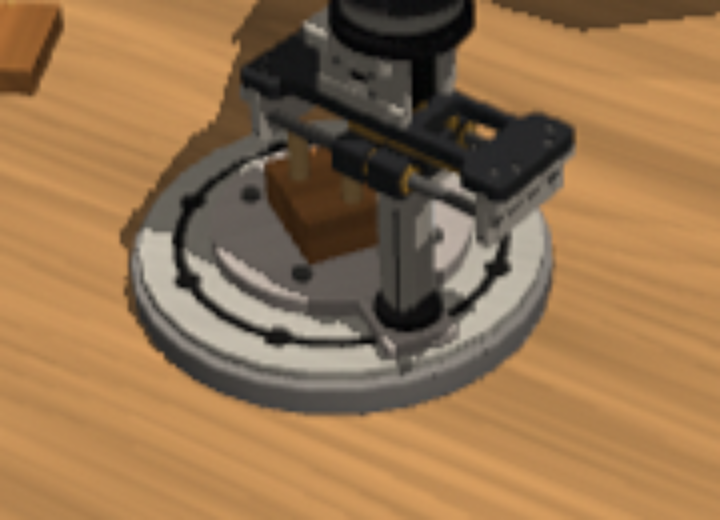

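```bash
python3 - <<'E'
from ang import *
i5=cv2.imread("pics/w5.png")[:,:,::-1]; c5=pose([600.141,28.245,68.649],[3.140908,.002307,3.025798])
cv2.imwrite("pics/z5.png",cv2.resize(i5[:,:,::-1][80:200,230:370],None,fx=4,fy=4))
def bl(img,x,y,w,thr,k):
    s=(img.max(2)[max(y-w,0):y+w+1,max(x-w,0):x+w+1]<thr).astype(np.uint8)
    s=cv2.morphologyEx(s,cv2.MORPH_OPEN,cv2.getStructuringElement(2,(k,k)))
    return [((ce+[max(x-w,0),max(y-w,0)]).round(1).tolist(),st.tolist()) for ce,st in blobs(s,50)]
for x,y,thr,k in [(328,108,60,19),(122,293,60,15),(5,88,60,15),(28,210,60,15),(111,57,70,15),(260,133,115,15),(202,259,75,13)]:
    print((x,y),bl(i5,x,y,22,thr,k))
E
```

```text
(328, 108) []
(122, 293) [([121.5, 292.4], [12, 13, 20, 18, 280])]
(5, 88) [([7.9, 88.1], [0, 3, 20, 42, 638])]
(28, 210) []
(111, 57) [([111.2, 57.2], [9, 10, 27, 25, 515])]
(260, 133) [([259.5, 133.7], [11, 13, 22, 21, 344])]
(202, 259) [([202.2, 258.7], [13, 12, 20, 20, 299])]
```

View pics/z5.png

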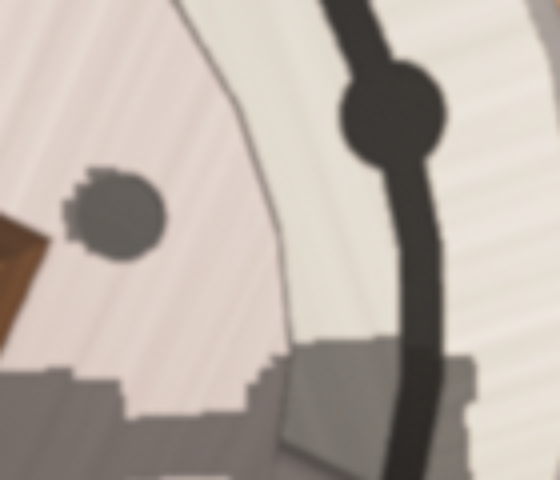

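The zoom puts the k=2 hole at about (327.9,107.9) px and the disc marker at (259.8,133.5). When the table is on the hole, the markers should line up radially with the holes.

```bash
python3 - <<'E'
from ang import *
c5=pose([600.141,28.245,68.649],[3.140908,.002307,3.025798])
H=ray([(327.9,107.9),(121.5,292.4)],30,*c5)[:,:2]; k=np.array([2,7])
M=ray([(111.2,57.2),(259.8,133.5),(202.2,258.7)],44,*c5)[:,:2]; phi=np.array([3,1,-1])*np.pi/4
f=lambda x:(x[:2]+100*np.c_[np.cos(x[2]+k*np.pi/4),np.sin(x[2]+k*np.pi/4)]-H).ravel()
r=least_squares(f,[542,-55,.2]);print(r.x,f(r.x))
g=lambda x:(x[:2]+60*np.c_[np.cos(x[2]+phi),np.sin(x[2]+phi)]-M).ravel()
q=least_squares(g,[542,-55,.99]);print(q.x,g(q.x)); print("table",q.x[2]-r.x[2])
i2=pose([640.394,-30.613,159.666],[3.14138,.0002,2.24582])
M=ray([(178.35,81.9),(276.3,131.5),(235.2,219.1)],44,*i2)[:,:2]
q0=least_squares(g,[542,-55,.2]);print(q0.x,g(q0.x))
print("table2",q.x[2]-q0.x[2])
# joint fit of common centre
M=ray([(111.2,57.2),(259.8,133.5),(202.2,258.7)],44,*c5)[:,:2]
w=lambda x:np.r_[f(x[[0,1,2]]),g(x[[0,1,3]])]
z=least_squares(w,[542,-55,.2,.99]);print(z.x,z.x[3]-z.x[2],w(z.x).round(1))
E
```

```text
[ 5.41814268e+02 -5.49811995e+01  2.05394155e-01] [-0.10201355  0.14972462  0.10201355 -0.14972461]
[542.13331319 -55.39120655   0.97811871] [ 0.08777571  0.02356953  0.02041569 -0.02452698 -0.1081914   0.00095745]
table 0.77272455256033
[ 5.42169405e+02 -5.46689730e+01  2.04453200e-01] [-0.02908756  0.12100352 -0.09609983 -0.12991331  0.12518739  0.00890979]
table2 0.7736655081751654
[ 5.42010495e+02 -5.52442759e+01  2.06651137e-01  9.77605520e-01] 0.7709543827335585 [-0.  -0.1  0.4 -0.3 -0.   0.2 -0.1  0.1 -0.2  0.1]
```

Emit:
jog_arm(
  deltas="0.6 0.3 0 -0.006 0; 1.1 0.5 0 -0.012 0; 1.1 0.5 0 -0.012 0; 1.1 0.5 0 -0.012 0; 1.1 0.5 -3 -0.012 0; 1.1 0.5 -6 -0.012 0; 1.1 0.5 -9 -0.012 0; 1.1 0.5 -12 -0.012 0; 1.1 0.5 -16 -0.012 0; 1.1 0.5 -22 -0.012 0",
)

```text
clock: 9.4
eef_pos: [597.9, 28.5, 89.7]
eef_rot: [-3.141, -0.001, 3.038]
wrist_force: [0.4, -0.6, -0.2]
finger_gap: 0.5
```

Emit:
jog_arm(
  deltas="0 0 -10 0 0; 0 0 -30 0 0; 0 0 -60 0 0; 0 0 -80 0 0; 0 0 -80 0 0; 0 0 -80 0 0; 0 0 -80 0 0; 0 0 -80 0 0; 0 0 -80 0 0; 0 0 -80 0 0",
)

```text
clock: 10.65
eef_pos: [598.3, 28.6, 169.8]
eef_rot: [-3.142, -0.0, 3.038]
wrist_force: [-0.5, 0.2, -0.3]
finger_gap: 0.4
```

```bash
python3 - <<'E'
from h import *
s=manip.read_state(); print(s["clock"],s["eef_pos"].tolist(),s["eef_rot"].tolist(),s["wrist_force"])
p,d,K,R,t=cam("wrist"); cv2.imwrite("pics/w6.png",p[:,:,::-1])
m=p.max(2)<60; m[245:]=0
for ce,st in blobs(cv2.morphologyEx(m.astype(np.uint8),cv2.MORPH_OPEN,cv2.getStructuringElement(2,(25,25))),100):
    u,v=np.round(ce).astype(int); z=np.median(d[v-6:v+7,u-6:u+7]); 
    X=R.T@(np.linalg.inv(K)@[ce[0],ce[1],1]*z-t); print(ce,st,"depth pt",X, ray(ce,65,K,R,t))
p,d,K,R,t=cam("scene"); cv2.imwrite("pics/s6.png",cv2.resize(p[150:280,220:400],None,fx=4,fy=4)[:,:,::-1])
E
```

```text
10.65 [598.283426198781, 28.5764597762237, 169.82484069274426] [-3.1415730490672407, -0.0001912640641075214, 3.0377767978062633] [-0.49702131  0.23096516 -0.25720572]
[317.70744681 203.46808511] [ 296  182   44   44 1504] depth pt [595.26206854  28.25505396  64.68734167] [[595.17311011  28.26438699  65.        ]]
```

View pics/w6.png

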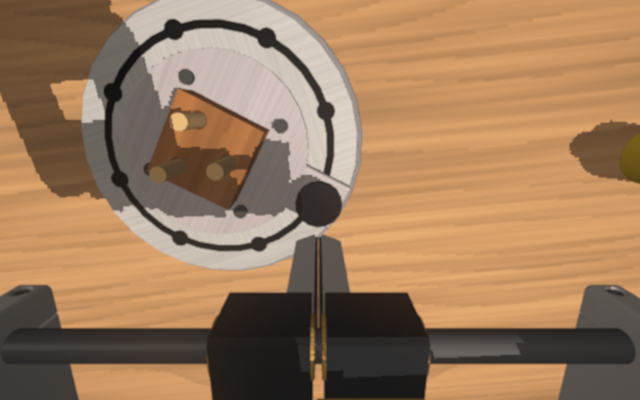

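View pics/s6.png

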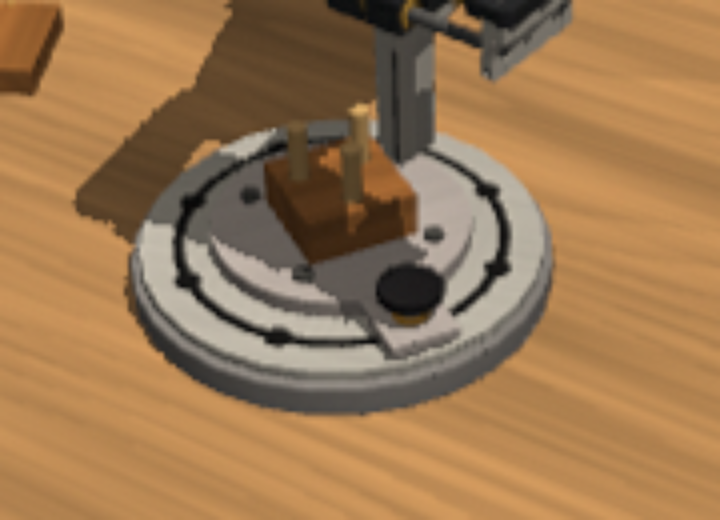

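The wrist view shows the cap up at (318,203), with depth giving z≈64.7 (it would be about 58 if held down), and it sits on the ring at the next hole. The dowels are standing. I'll move the arm away and check everything from the top camera.

Emit:
jog_arm(
  deltas="0 0 -20 0 0; 0 0 -50 0 0; 0 -40 -60 0 0; 0 -80 -60 0 0; 0 -130 -60 0 0; 0 -180 -60 0 0; 0 -220 -60 0 0; 0 -250 -60 0 0; 0 -250 -60 0 0; 0 -250 -60 0 0",
)

```text
clock: 12.0
eef_pos: [572.5, -219.3, 229.9]
eef_rot: [3.141, -0.0, 3.038]
wrist_force: [0.4, 0.7, 0.2]
finger_gap: 0.7
```

```bash
python3 - <<'E'
from h import *
s=manip.read_state(); print(s["clock"],s["eef_pos"],s["wrist_force"])
p,d,K,R,t=cam("top"); cv2.imwrite("pics/t7.png",p[:,:,::-1]); 
p,d,K,R,t=cam("scene"); cv2.imwrite("pics/s7.png",p[:,:,::-1])
a=cv2.imread("pics/scene0.png")[:,:,::-1]
def zs(d,u,v):
    r=np.linalg.inv(K)@[u,v,1]*d[v,u]; return R.T@(r-t)
cv2.imwrite("pics/s7z.png",cv2.resize(p[150:280,220:400],None,fx=4,fy=4)[:,:,::-1])
# cap top height
m=p.max(2)<50; m[:200]=0
for ce,st in blobs(cv2.morphologyEx(m.astype(np.uint8),cv2.MORPH_OPEN,np.ones((7,7))),60):
    u,v=np.round(ce).astype(int)
    if 250<u<360 and v<260: print(ce,zs(d,u,v))
E
```

```text
12.0 [ 572.51208748 -219.3315056   229.91337494] [0.37263176 0.70872359 0.19212991]
[322.12025316 222.39240506] [605.78743446  33.41648233  69.73467306]
```

View pics/t7.png

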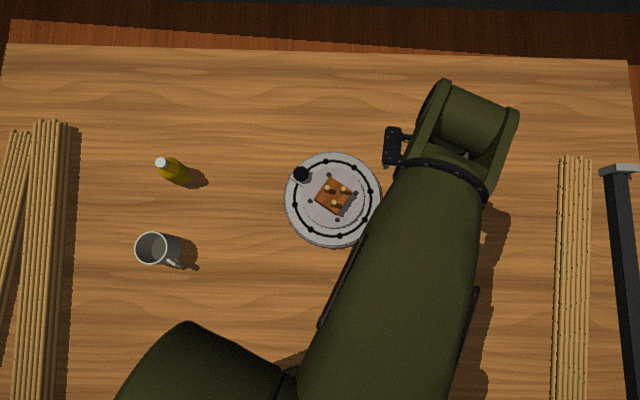

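View pics/s7.png

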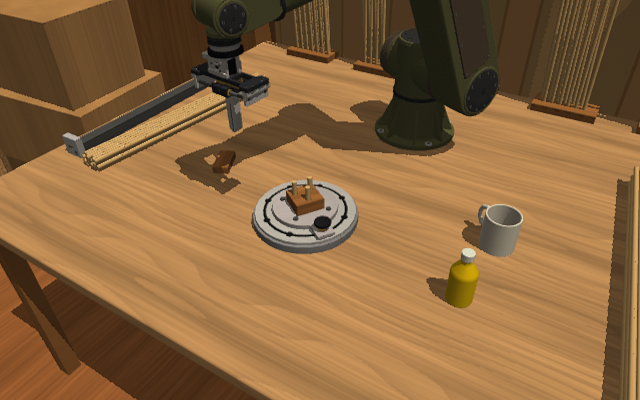

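The top view shows the cap at (302,175), on the next hole's spot. The mug at (155,250) and glue at (172,172) haven't moved. The scene view shows three dowels standing and the offcut still at (224,161).

```bash
python3 -c "
from cell import workorder; print(workorder.sign_off())"
```

```text
the job is handed in; nothing more can be done
None
```

The job is done and handed in at about 12 s of the 42 s allowed. I pressed the plunger in about 11.5 mm with the closed fingertips (about 7.6 N). Keeping it pressed, I swung the table counter-clockwise to the next hole, released it straight up and moved the arm clear.

**Table angle:** the last measurement while pressed was 0.773 rad, against 0.785 at the hole. I then added a 0.012 rad correction before releasing. I did not re-measure the angle afterwards.

**Plunger:** after release, the wrist camera's depth put the cap top at 64.7 mm, against 66 mm when fully up and about 58 mm if the plate were holding it down. The cap was about 2 mm from the expected hole position. The scene camera gave 69.7 mm for the same height, which disagrees by about 5 mm but also says the plunger is up.

**Surroundings:** the three dowels are standing. The mug, glue bottle and offcut look unmoved in the pictures. The wrist force read close to zero after the arm moved away.

**Disagreement:** the top and wrist cameras put the turntable centre about 4 mm apart. I used the average for positioning the arm and the wrist view alone for the final alignment.

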